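# Crank the slicer's blade shutter closed

### The job

Make the rotary slicer safe: take its loose crank from the drainer, fit it fully down on the square spindle, and with it turn the yellow shutter clockwise (seen from above) right up to its stop so that the black feed mouth is covered. Then lift the crank off and set it down gently, flat on the ribs and knob up, in the free half of the drainer nearer the robot. Touch the slicer only with the crank, and leave everything else where it stands.

Things in the scene. Friction and masses are not known exactly. Their poses are not given: they have to be found in the camera images.
- crank: loose steel crank, 0.28 kg, 113 mm long, lying at the start flat and knob up on the drainer. Origin: centre of the hub's underside; z up through the hub, x along the arm to the knob. Hub: square block 36 x 36 mm, 50 mm high, sides parallel to x and y. Arm: bar 22 mm wide, 10 mm thick, underside level with the hub's
- crank_socket (a point): middle of the mouth of the square socket in the hub's underside, same point and axes as the crank's origin. Socket 20.5 mm wide, 32 mm deep, with a chamfered mouth, sides parallel to x and y: it fits the spindle in four directions, 90 degrees apart
- crank_knob (a point): top centre of the crank's blue knob: an upright cylinder, 24 mm diameter, from 10 to 65 mm above the crank's underside, its axis 82 mm from the hub's. It is fixed to the arm and does not spin by itself
- slicer: rotary slicer fixed to the worktop: round white drum 200 mm across with a steel top 90 mm above its underside. Origin: centre of the underside, on the spindle's axis. The black feed mouth (56 x 52 mm, centre 55 mm from the axis) lies in the top on its +x side. Only the crank may touch it
- spindle_seat (a point): point on the spindle axis on top of its dark round shoulder (44 mm diameter, 103 mm above the worktop), where the underside of the fitted crank rests. The square steel shaft is 18 mm wide and rises 30 mm above this point, the last 6 mm tapered. The frame turns with the spindle: z up, x and y parallel to the square's sides, x towards the shutter
- spindle (a joint): angle of the spindle and its yellow shutter (66 x 76 mm plate just above the slicer's top, reaching 86 mm from the axis), rad; grows clockwise seen from above; starts between 0 and 0.7; at 3.0, its stop, the shutter covers the feed mouth. Stiff (about 0.22 N m), stays where left. The crank has about 0.13 rad of play either way on the square
- drainer: fixed ribbed white ceramic drainer, 400 mm (x) by 460 mm (y). Origin: centre of the underside. Tops of the ribs 18 mm above the worktop. The half with negative x, nearer the robot, is free but for the crank
- mug_low: blue ceramic mug, 84 mm wide, 88 mm high, handle to +y; lower of the stack. Origin: centre of underside. Not to be moved
- mug_top: white ceramic mug of the same size standing on the blue one. Origin: centre of underside. Not to be moved
- colander: red plastic colander, 176 mm across (216 mm over the handles), 85 mm high, standing on the drainer. Origin: centre of underside. Not to be moved
- timer: chrome egg timer, 66 mm across, 64 mm high. Origin: centre of underside. Not to be moved
- bottle: empty green glass bottle with flip-top stopper, 68 mm across, 242 mm high. Origin: centre of underside. Not to be moved
- soap: green washing-up liquid bottle, 60 mm across, 170 mm high, on the worktop behind the slicer. Origin: centre of underside. Not to be moved
- crock: terracotta crock of spoons, 110 mm across, about 230 mm high with the spoons. Origin: centre of underside. Not to be moved
Not all that is in view belongs to the job. Leave any purple look-alike of the slicer alone.

How it is judged:
On the way, in this order (a step that is already met when the one before it is completed fails the run):
1. the crank is fully down on the square spindle (horizontal distance between crank and spindle_seat below 0.005 m and z of crank in the frame of spindle_seat below 0.004 m and angle between the z axis of crank and the z axis of spindle_seat, either way round below 0.1 rad), for 0.2 s.
2. with the crank on the spindle, the shutter has been turned closed (horizontal distance between crank and spindle_seat below 0.007 m and z of crank in the frame of spindle_seat below 0.012 m and angle between the z axis of crank and the z axis of spindle_seat, either way round below 0.1 rad and value of joint spindle above 2.86 rad), for 0.2 s.
At the end, for the whole second after the job is handed in: The shutter is closed (spindle above 2.86 rad; the stop is at 3.0), and the crank lies at rest, knob up, within 0.1 rad of level, its underside on the drainer's ribs (-5 to +4 mm), with the hub's centre in the half nearer the robot (drainer x from -0.18 to 0.02 m, y within 0.21 m of its centre) (value of joint spindle above 2.86 rad and x of crank in the frame of drainer between -0.18 and 0.02 m and y of crank in the frame of drainer between -0.21 and 0.21 m and z of crank in the frame of drainer between 0.013 and 0.022 m and angle between crank's own z axis and vertical below 0.1 rad and linear speed of crank below 0.02 m/s and angular speed of crank below 0.2 rad/s); the robot touches nothing.
It fails at once if the robot touches the slicer, its spindle or its shutter (more than 3 N) (contact force between any of the fingers, the arm and slicer above 3 N).
It fails at once if the crank is dropped or slammed on the drainer (more than 60 N) (contact force between crank and drainer above 60 N).
It fails at once if a bystander is moved by more than 30 mm (distance of any of mug_low, mug_top, colander, timer, bottle, soap, crock from where it was at the start of the episode above 0.03 m).
It also fails if it takes over 72 s, if anything falls off the work surface, if the arm or the gripper's body presses on something with over 40 N, if the wrist force passes 120 N, or if a joint passes its speed limit or range.

### The arm

A 6-joint arm with a two-finger parallel gripper is mounted at the origin on the work surface. World frame = base frame: x ahead of the robot, y to its left, z up, the work surface at z = 0. Lengths are in m, angles in rad, forces in N, time in s.
With the tool pointing down it reaches from about 0.35 to 0.85 m from the base axis. Payload 8.1 kg.
Tool frame: the origin (TCP) lies midway between the tips of the shut fingers; the grasp point (between the pads) lies 19 mm behind it (robot.tcp_to_grasp is the distance from the TCP to the grasp point, in m); x points along the fingers, y is the direction in which the jaws open and shut, and the axes are right-handed (so a half turn about x gives the same grasp; the last joint's range is limited). The gripper opens to 93 mm and grips with 3 to 60 N. Pads are 15 mm wide; open, the fingers measure 128 mm over their backs; the gripper's body (75 mm by 188 mm) begins 65 mm behind the grasp point.
Start: joints at [-1.193, 0.13, 1.488, -0, 1.523, -0.085], TCP at [0.268, -0.537, 0.219] pointing down, gripper open.
Joint ranges: [-2.96, 2.96], [-0.89, 2.26], [0.02, 2.5], [-1.34, 4.48], [0, 2.73], [-2.66, 2.66]. Speed limits (rad/s): [2.39, 2.39, 2.79, 3.14, 3.14, 3.14].

### API

Orientations are given as a rotation vector (axis times angle).
In Python, from plant import robot gives the robot as it stands.
- The arm moves only by the tool play_rows, never from a script. Its argument "plan" is a list of rows, each an object with "slide": the shift along the world's x, y, z as a fraction of full scale, a list of three; "roll": the turn about the world's z as a fraction of full scale; "fingers": the gripper command: -1 is shut, 1 is fully open, values between are in proportion. A call has 1 to 20 rows; each row shifts and turns the commanded pose from where the row before left it; what a row does not reach is not made up. Full scale, the value 1, is 30 mm for a shift and 8 degrees for a turn. A row lasts 1/8 s, in which the tool goes at most 62.5 mm and 10.7 degrees, less where a joint would pass 70% of its speed; a pose out of reach is approached as far as the arm can. A call with a number of a shift or a turn outside -1 to 1 is refused whole. A call with a gripper value outside its range is refused whole. The fingers move at their own pace and stop on an object; "squeeze" is the grip in N (left out, the last holds). Time passes only in rows, so rows that do not move let the fingers close. It gives the time, the measured TCP pose, the force and the opening at its end, in the units of the state.
- robot.read_state(): the state, without advancing time (a new reading comes with each control period).
- robot.read_camera(name): name is "scene" or "side" or "wrist"; returns the picture (400x640x3 uint8, red, green, blue); there is no depth.
- robot.get_calibration(name): a dict with "fx", "fy", "cx", "cy" (pixels), "distortion" ([k1, k2, p1, p2, k3] as OpenCV has them; the pictures are not rectified), "R" (3x3) and "t" (3): a world point X has camera coordinates R X + t; the wrist camera has in their place "T_tool_cam" (4x4, takes a point from camera to tool coordinates, whose origin is the TCP and whose axes are the tool frame's). Camera axes: x right, y down, z forward; pixel columns grow to the right and rows downward; lengths in m; the calibration is good to about 2 mm. A picture is of the moment at which its call begins: read the wrist's pose just before it. get_calibration takes no time and is no camera call.
- robot.close_job(): hands the job in, once; it reports no verdict.
Trained networks look in the newest picture that a camera, given by its name, has taken for a name from the list of things; names that differ only in an ending like _2 or _b are one class to them, and where a whole thing is asked for, a point or a joint stands for the part that bears it (a point fixed in the world has none). Each returns a list of dicts, best first, with "p" (0 to 1); they miss things now and then, are a little off and sometimes report something else, mostly with a low value. They report only what shows in the picture. A call takes as long as a camera call. They do not tell look-alikes from the thing itself.
- robot.boxes_of(camera, target): "extent" ([centre column, centre row, width, height] in pixels, round what is visible of it).
- robot.regions_of(camera, target): "region" (400x640 bool, what is visible of it) and "extent" ([centre column, centre row, width, height] in pixels, round what is visible of it).
- robot.mark_of(camera, target): "point" ([column, row] in pixels: a listed point, or the origin of a listed thing).
The state is a dict: "t": time; "q": joint angles; "dq": joint speeds; "joint_torque": joint torques, N m; "tool_pos": TCP position; "orientation": TCP orientation; "force": force on the tool from outside, world axes, zero at the start; "wrist_torque": the same for the moment, N m; "opening": finger opening in m.
Only numpy, scipy, OpenCV 4.12 (cv2) and the standard library are available. Lean on these libraries where they do the work, as an engineer would, in place of code of your own. Each camera call takes 0.05 s, during which the arm holds its last target.

## Working session

There is one attempt and no reset: what is moved stays moved. The work goes in short steps, Python scripts to look and compute and a tool call to move; the robot and the scene stay as the last step left them, time stands still between calls to the robot, and variables do not carry over. Pictures are saved under pics/ and viewed, and the job is handed in when it is done.

Besides the shell and the picture viewer there is one more tool, called after "Request:" as a command line: name --argument value ..., lists and objects as JSON in quotes. play_rows: Moves the arm, as the interface text tells. Its arguments: {"type":"object","properties":{"plan":{"type":"array","items":{"type":"object","properties":{"slide":{"type":"array","items":{"type":"number","minimum":-1,"maximum":1}},"roll":{"type":"number","minimum":-1,"maximum":1},"fingers":{"type":"number"}}}},"squeeze":{"type":"number"}},"required":["plan"]}

```bash
mkdir -p pics; ls
python3 - <<'E'
from plant import robot
import cv2
s=robot.read_state(); print(s)
for n in ["scene","side","wrist"]:
    im=robot.read_camera(n); cv2.imwrite(f"pics/{n}0.png",im[:,:,::-1])
    print(n,robot.get_calibration(n))
    for t in ["crank","slicer","drainer","spindle_seat","crank_knob","crank_socket","spindle"]:
        print(t,[(round(d['p'],2),[round(float(x)) for x in d['point']]) for d in robot.mark_of(n,t)] if t!="spindle" else "")
E
```

```text
pics
{'t': 0.0, 'q': array([-1.19339302e+00,  1.31133154e-01,  1.48924836e+00,  6.07422837e-05,
        1.52297825e+00, -8.54341664e-02]), 'dq': array([ 0.00062267,  0.00185632, -0.00059089,  0.00211662, -0.0028612 ,
        0.00107857]), 'joint_torque': array([ 5.88018393e-04, -5.59841108e+01, -4.91759527e+01,  7.66844954e-02,
        3.49335407e-02, -1.75609725e-04]), 'tool_pos': array([ 0.26771386, -0.5363537 ,  0.21762114]), 'orientation': array([ 1.96446615,  0.4647247 , -1.96486385]), 'force': array([ 0.50593597, -0.2321603 , -0.42915718]), 'wrist_torque': array([ 0.01219773, -0.0017653 ,  0.00690551]), 'opening': 0.09326599228436544}
scene {'fx': 403.3134462061675, 'fy': 403.3134462061675, 'cx': 319.61881716487005, 'cy': 209.58303319598093, 'distortion': array([-0.03276858,  0.        ,  0.        ,  0.        ,  0.        ]), 'R': array([[-0.69261838,  0.72128331, -0.00549203],
       [ 0.43074178,  0.40749212, -0.80524014],
       [-0.57856832, -0.56008978, -0.59292339]]), 't': array([ 0.35831579, -0.13933982,  1.48571241])}
crank [(0.54, [295, 203])]
slicer [(0.87, [455, 24
[... 804 characters left out ...]
), (0.35, [290, 116])]
crank_socket [(0.55, [347, 175])]
spindle 
wrist {'fx': 349.7972052048776, 'fy': 349.7972052048776, 'cx': 323.8541794335155, 'cy': 201.3236550548012, 'distortion': array([-0.00534241,  0.        ,  0.        ,  0.        ,  0.        ]), 'T_tool_cam': array([[ 5.95580614e-04, -2.71950094e-01,  9.62311172e-01,
        -1.67238063e-01],
       [ 9.99999591e-01, -4.93408282e-04, -7.58343892e-04,
        -1.30989764e-03],
       [ 6.81043995e-04,  9.62311230e-01,  2.71949689e-01,
        -7.51198642e-02],
       [ 0.00000000e+00,  0.00000000e+00,  0.00000000e+00,
         1.00000000e+00]])}
crank []
slicer []
drainer []
spindle_seat []
crank_knob []
crank_socket []
spindle
```

View pics/scene0.png

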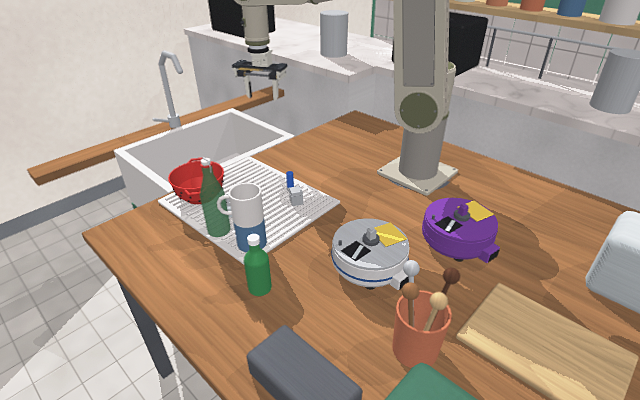

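View pics/side0.png

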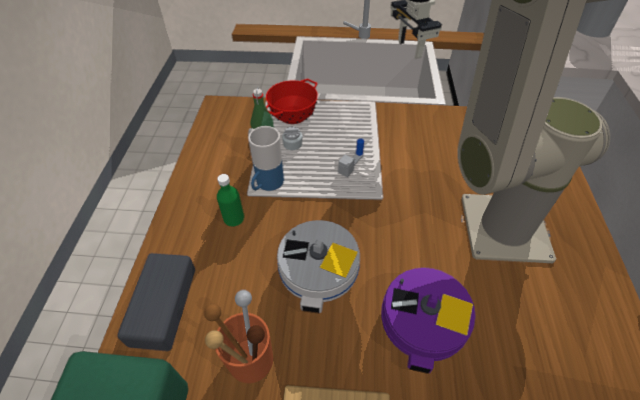

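View pics/wrist0.png

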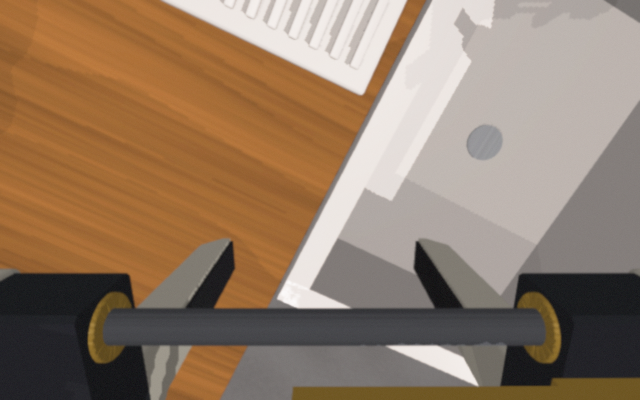

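```bash
cat > h.py <<'E'
from plant import robot
import cv2, numpy as np
from scipy.spatial.transform import Rotation as Rn
C={n:robot.get_calibration(n) for n in ["scene","side","wrist"]}
def K(c): return np.array([[c['fx'],0,c['cx']],[0,c['fy'],c['cy']],[0,0,1]])
def pose(n,s=None):
    c=C[n]
    if n!="wrist": return c['R'],c['t']
    s=s or robot.read_state()
    T=np.eye(4);T[:3,:3]=Rn.from_rotvec(s['orientation']).as_matrix();T[:3,3]=s['tool_pos']
    M=np.linalg.inv(T@c['T_tool_cam']); return M[:3,:3],M[:3,3]
def ray(n,p,s=None):
    R,t=pose(n,s);c=C[n]
    u=cv2.undistortPoints(np.array([[p]],float),K(c),c['distortion'])[0,0]
    d=R.T@np.array([u[0],u[1],1]); return -R.T@t,d/np.linalg.norm(d)
def onz(n,p,z,s=None):
    o,d=ray(n,p,s); return o+d*(z-o[2])/d[2]
def tri(L):
    A=np.zeros((3,3));b=np.zeros(3);rs=[ray(*l) for l in L]
    for o,d in rs:
        P=np.eye(3)-np.outer(d,d);A+=P;b+=P@o
    X=np.linalg.solve(A,b); return X,[np.linalg.norm(np.cross(X-o,d)) for o,d in rs]
def proj(n,X,s=None):
    R,t=pose(n,s);c=C[n]
    return cv2.projectPoints(np.atleast_2d(X).astype(float),cv2.Rodrigues(R)[0],t,K(c),c['distortion'])[0][:,0]
E
python3 - <<'E'
from h import *
np.set_printoptions(precision=4,suppress=True)
for n in ["scene","side"]: robot.read_camera(n)
for nm in ["crank_socket","crank_knob","spindle_seat","mug_low","colander","timer","bottle","soap","crock","slicer"]:
    a=robot.mark_of("scene",nm);b=robot.mark_of("side",nm)
    print(nm,"scene",[(round(d['p'],2),np.round(d['point'],1)) for d in a],"side",[(round(d['p'],2),np.round(d['point'],1)) for d in b])
    for x in a[:2]:
        for y in b[:2]:
            X,e=tri([("scene",x['point']),("side",y['point'])]); 
            if max(e)<.012: print("   ",X,np.round(e,4))
s=robot.read_state();print(Rn.from_rotvec(s['orientation']).as_matrix())
for n,(x0,y0,x1,y1) in {"scene":(270,150,500,300),"side":(240,90,500,350)}.items():
    im=robot.read_camera(n)[y0:y1,x0:x1,::-1]
    k=3; im=cv2.resize(im,None,fx=k,fy=k,interpolation=cv2.INTER_CUBIC)
    if n=='side': im=im[:600]
    cv2.imwrite(f"pics/{n}1.png",im[:600,:800])
E
```

```text
crank_socket scene [(0.92, array([294.9, 201.9]))] side [(0.96, array([345. , 172.2]))]
    [ 0.4549 -0.169   0.0131] [0.0026 0.0026]
crank_knob scene [(0.68, array([287.5, 171. ]))] side [(0.78, array([359.2, 141.2]))]
    [ 0.4173 -0.2386  0.0827] [0.0045 0.0045]
spindle_seat scene [(0.81, array([462.1, 214.6]))] side [(0.76, array([432.8, 301.8])), (0.53, array([248.8, 359.6])), (0.44, array([293.4, 143.6]))]
    [0.2497 0.292  0.094 ] [0.0035 0.0035]
mug_low scene [(0.62, array([250.7, 241.6]))] side [(0.87, array([267.3, 181.1]))]
    [ 0.6846 -0.1055  0.0245] [0.0033 0.0033]
colander scene [(0.66, array([201.7, 194.8])), (0.18, array([369.9, 235.5]))] side [(0.56, array([289.8, 115.2]))]
    [ 0.6536 -0.403   0.0326] [0.0001 0.0001]
timer scene [(0.61, array([231.9, 211. ])), (0.45, array([261.9, 285. ]))] side [(0.96, array([291.3, 142.7])), (0.48, array([269.4, 179.6])), (0.46, array([269.2, 160.3]))]
    [ 0.6325 -0.2702  0.025 ] [0.0019 0.0019]
bottle scene [(0.85, array([219.2, 228.5])), (0.74, array([252.4, 218. ]))] side []
soap scene [(0.56, array([262.3, 286.8]))] side [(0.57, array([232.5, 218.4]))]
    [0.7625 0.0336 0.0096] [0.0007 0.0007]
crock scene [(0.84, array([409.1, 348.8]))] side [(0.6, array([249.3, 361. ])), (0.4, array([316.5, 244.2]))]
    [ 0.6473  0.4061 -0.0103] [0.0057 0.0057]
slicer scene [(0.89, array([369.8, 265.4])), (0.58, array([454.3, 243.4]))] side [(0.76, array([317.7, 272.3])), (0.67, array([421.8, 323.8]))]
    [0.511 0.182 0.005] [0.0007 0.0007]
    [ 0.2536  0.295  -0.0112] [0.0003 0.0003]
[[-0.      0.4465 -0.8948]
 [ 0.     -0.8948 -0.4465]
 [-1.     -0.      0.    ]]
```

View pics/scene1.png

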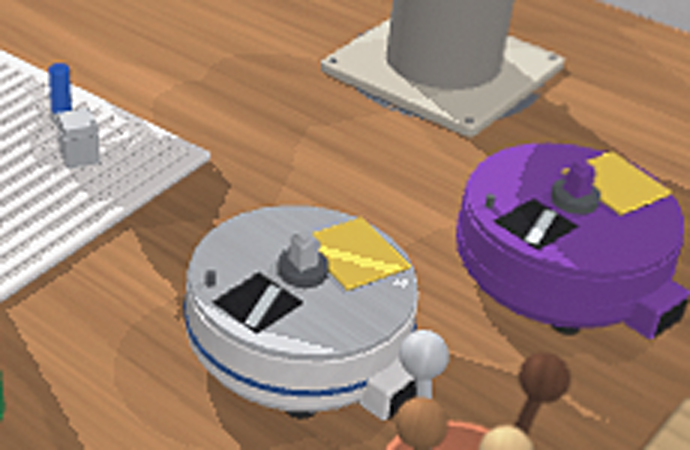

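View pics/side1.png

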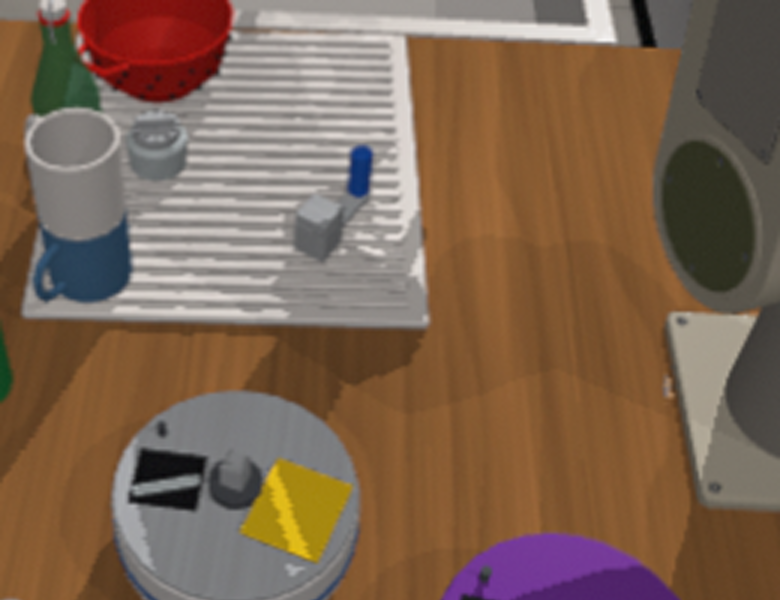

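Request:
play_rows --plan '[{"slide": [0.48, 0.94, 0], "roll": 0.34, "fingers": 1}, {"slide": [0.48, 0.94, 0], "roll": 0.34, "fingers": 1}, {"slide": [0.48, 0.94, 0], "roll": 0.34, "fingers": 1}, {"slide": [0.48, 0.94, 0], "roll": 0.34, "fingers": 1}, {"slide": [0.48, 0.94, 0], "roll": 0.34, "fingers": 1}, {"slide": [0.48, 0.94, 0], "roll": 0.34, "fingers": 1}, {"slide": [0.48, 0.94, 0], "roll": 0.34, "fingers": 1}, {"slide": [0.48, 0.94, 0], "roll": 0.34, "fingers": 1}, {"slide": [0.48, 0.94, 0], "roll": 0.34, "fingers": 1}, {"slide": [0.48, 0.94, 0], "roll": 0.34, "fingers": 1}, {"slide": [0.48, 0.94, 0], "roll": 0.34, "fingers": 1}, {"slide": [0.48, 0.94, 0], "roll": 0.34, "fingers": 1}, {"slide": [0.48, 0.94, 0], "roll": 0.34, "fingers": 1}, {"slide": [0, 0, 0], "roll": 0, "fingers": 1}, {"slide": [0, 0, 0], "roll": 0, "fingers": 1}]'

```text
t: 4.12
tool_pos: [0.4549, -0.1706, 0.2187]
orientation: [1.561, 0.935, -1.561]
force: [0.5, 0.1, 0.1]
opening: 0.0931
```

```bash
cat > look.py <<'E'
from h import *
import sys
np.set_printoptions(precision=4,suppress=True)
s=robot.read_state(); M=Rn.from_rotvec(s['orientation']).as_matrix()
print("t",s['t'],"tcp",s['tool_pos'],"q",s['q'],"yaw_y",np.degrees(np.arctan2(M[1,1],M[0,1])),"open",s['opening'],"F",s['force'],s['wrist_torque'])
im=robot.read_camera("wrist"); cv2.imwrite(f"pics/{sys.argv[1]}.png",im[:,:,::-1])
for nm,z in [("crank_socket",None),("crank_knob",.083),("spindle_seat",.103)]:
    for d in robot.mark_of("wrist",nm): print(nm,round(d['p'],2),np.round(d['point'],1),onz("wrist",d['point'],z if z else float(sys.argv[2]),s))
E
python3 look.py w1 0.018
```

```text
t 4.125 tcp [ 0.4549 -0.1706  0.2187] q [-0.4641 -0.1829  1.7959 -0.0004  1.5285  0.027 ] yaw_y -28.13578316045723 open 0.09305025385296727 F [0.493  0.1281 0.0938] [-0.0429 -0.0768 -0.0377]
crank_socket 0.93 [322.8 175. ] [ 0.4532 -0.1682  0.018 ]
crank_knob 0.71 [319.6 272.9] [ 0.4119 -0.2391  0.083 ]
```

View pics/w1.png

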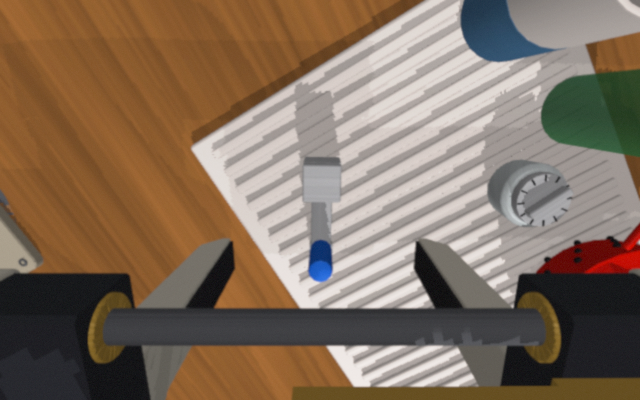

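Run:
```python
from h import *
np.set_printoptions(precision=4,suppress=True)
s=robot.read_state()
im=cv2.imread("pics/w1.png"); c=im[130:300,260:390]; cv2.imwrite("pics/w1c.png",cv2.resize(c,None,fx=3.5,fy=3.5,interpolation=cv2.INTER_CUBIC))
robot.read_camera("wrist")
r=robot.regions_of("wrist","crank"); print([(d['p'],d['extent']) for d in r])
# overlay model
import itertools
def model(x,y,yaw,z=.018):
    R=Rn.from_euler('z',yaw,degrees=True).as_matrix()
    P=[(a*.018,b*.018,h) for h in(0.05,0) for a,b in((1,1),(-1,1),(-1,-1),(1,-1))]
    P+=[(.082+.012*np.cos(t),.012*np.sin(t),.065) for t in np.linspace(0,6.28,24)]
    return (R@np.array(P).T).T+[x,y,z]
for x,y,yaw in [(.4532,-.1682,-119.0)]:
    q=proj("wrist",model(x,y,yaw),s); print(q[:4],q[8:].mean(0))
    v=cv2.resize(c,None,fx=3.5,fy=3.5,interpolation=cv2.INTER_CUBIC)
    f=lambda p:tuple(int(round(k)) for k in ((p-[260,130]+.5)*3.5))
    for i in range(4): cv2.line(v,f(q[i]),f(q[(i+1)%4]),(0,0,255),1); cv2.line(v,f(q[4+i]),f(q[4+(i+1)%4]),(0,255,0),1)
    for i in range(8,31): cv2.line(v,f(q[i]),f(q[i+1]),(0,255,255),1)
    cv2.imwrite("pics/w1o.png",v)
```

```text
[(0.91, [321.3, 219.6, 37.4, 124.3])]
[[341.3195 204.0285]
 [342.3659 166.39  ]
 [303.1642 165.8743]
 [303.2741 203.5394]] [321.413  272.9427]
```

View pics/w1o.png

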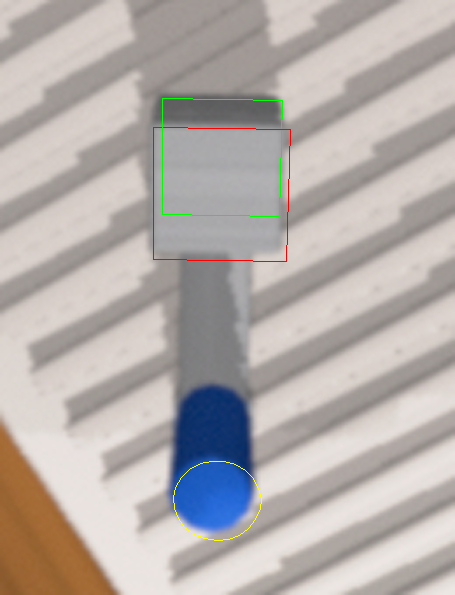

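Request:
play_rows --plan '[{"slide": [-0.05, 0.15, -0.88], "roll": -0.11, "fingers": 1}, {"slide": [0, 0, -0.88], "roll": 0, "fingers": 1}, {"slide": [0, 0, -0.88], "roll": 0, "fingers": 1}, {"slide": [0, 0, -0.88], "roll": 0, "fingers": 1}, {"slide": [0, 0, -0.88], "roll": 0, "fingers": 1}, {"slide": [0, 0, -0.88], "roll": 0, "fingers": 1}, {"slide": [0, 0, -0.88], "roll": 0, "fingers": 1}, {"slide": [0, 0, 0], "roll": 0, "fingers": 1}, {"slide": [0, 0, 0], "roll": 0, "fingers": -1}, {"slide": [0, 0, 0], "roll": 0, "fingers": -1}, {"slide": [0, 0, 0], "roll": 0, "fingers": -1}, {"slide": [0, 0, 0], "roll": 0, "fingers": -1}, {"slide": [0, 0, 0], "roll": 0, "fingers": -1}, {"slide": [0, 0, 0], "roll": 0, "fingers": -1}]' --squeeze 55

```text
t: 6.18
tool_pos: [0.4536, -0.1658, 0.0339]
orientation: [1.572, 0.926, -1.571]
force: [1.3, -0.3, -0.6]
opening: 0.0377
```

```bash
python3 look.py w2 0.018
```

```text
t 6.175 tcp [ 0.4536 -0.1658  0.0339] q [-0.4566 -0.0094  1.9876  0.      1.1633  0.0496] yaw_y -29.001208406612093 open 0.03768624405439027 F [ 1.2626 -0.3155 -0.581 ] [ 0.0358 -0.3432  0.0509]
crank_socket 0.91 [324.7 243.2] [ 0.4527 -0.1655  0.018 ]
```

View pics/w2.png

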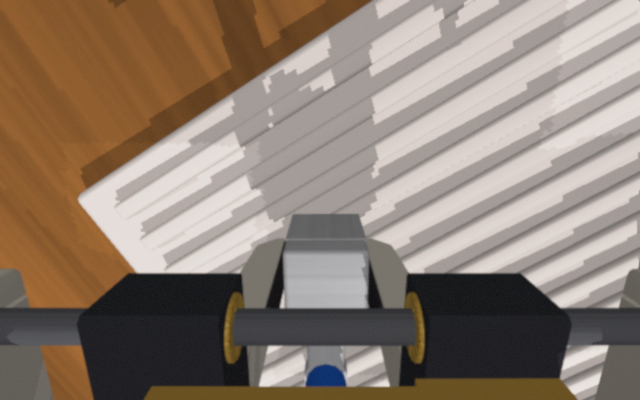

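Request:
play_rows --plan '[{"slide": [0, 0, 0], "roll": 0, "fingers": -1}, {"slide": [0, 0, 0.5], "roll": 0, "fingers": -1}, {"slide": [0, 0, 0.9], "roll": 0, "fingers": -1}, {"slide": [0, 0, 0.9], "roll": 0, "fingers": -1}, {"slide": [0, 0, 0.9], "roll": 0, "fingers": -1}, {"slide": [0, 0, 0.9], "roll": 0, "fingers": -1}, {"slide": [0, 0, 0.9], "roll": 0, "fingers": -1}, {"slide": [0, 0, 0.9], "roll": 0, "fingers": -1}, {"slide": [0, 0, 0.9], "roll": 0, "fingers": -1}, {"slide": [0, 0, 0.9], "roll": 0, "fingers": -1}, {"slide": [0, 0, 0.9], "roll": 0, "fingers": -1}, {"slide": [0, 0, 0], "roll": 0, "fingers": -1}, {"slide": [0, 0, 0], "roll": 0, "fingers": -1}]'

```text
t: 8.0
tool_pos: [0.4532, -0.1656, 0.2909]
orientation: [1.571, 0.927, -1.572]
force: [0.0, 0.0, -3.0]
opening: 0.0358
```

```bash
python3 look.py w3 0.273
python3 - <<'E'
from h import *
im=robot.read_camera("side"); cv2.imwrite("pics/side3.png",im[:,:,::-1])
E
```

```text
t 8.0 tcp [ 0.4532 -0.1656  0.2909] q [-0.4566 -0.2089  1.6883 -0.      1.6634  0.0496] yaw_y -29.002551564010446 open 0.03580327839690464 F [ 0.0279  0.0243 -2.9692] [ 0.0359 -0.0286  0.0036]
crank_socket 0.69 [324.2 242.8] [ 0.4516 -0.1657  0.273 ]
```

View pics/w3.png

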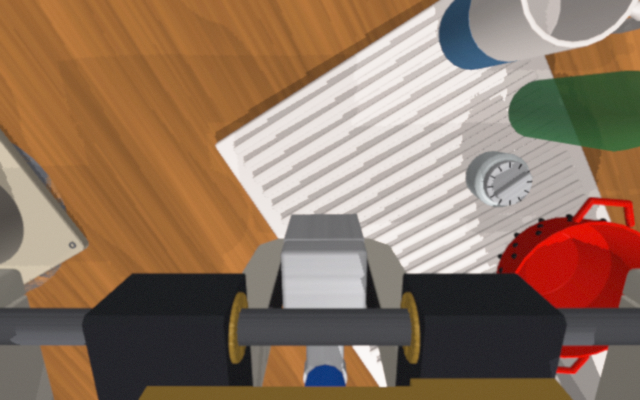

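View pics/side3.png

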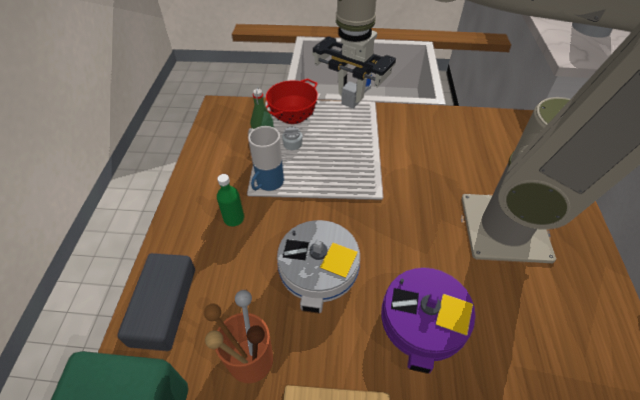

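Request:
play_rows --plan '[{"slide": [0.16, 0.97, 0], "roll": 1, "fingers": -1}, {"slide": [0.16, 0.97, 0], "roll": 1, "fingers": -1}, {"slide": [0.16, 0.97, 0], "roll": 1, "fingers": -1}, {"slide": [0.16, 0.97, 0], "roll": 1, "fingers": -1}, {"slide": [0.16, 0.97, 0], "roll": 1, "fingers": -1}, {"slide": [0.16, 0.97, 0], "roll": 1, "fingers": -1}, {"slide": [0.16, 0.97, 0], "roll": 1, "fingers": -1}, {"slide": [0.16, 0.97, 0], "roll": 1, "fingers": -1}, {"slide": [0.16, 0.97, 0], "roll": 1, "fingers": -1}, {"slide": [0.16, 0.97, 0], "roll": 1, "fingers": -1}, {"slide": [0.16, 0.97, 0], "roll": 1, "fingers": -1}, {"slide": [0.16, 0.97, 0], "roll": 1, "fingers": -1}, {"slide": [0, 0, 0], "roll": 1, "fingers": -1}, {"slide": [0, 0, 0], "roll": 1, "fingers": -1}, {"slide": [0, 0, 0], "roll": 1, "fingers": -1}, {"slide": [0, 0, 0], "roll": 1, "fingers": -1}, {"slide": [0, 0, 0], "roll": 1, "fingers": -1}, {"slide": [0, 0, 0], "roll": 1, "fingers": -1}, {"slide": [0, 0, 0], "roll": 1, "fingers": -1}, {"slide": [0, 0, 0], "roll": 1, "fingers": -1}]'

```text
t: 10.75
tool_pos: [0.5109, 0.1833, 0.2911]
orientation: [-0.563, 1.498, 0.564]
force: [0.6, 0.0, -1.7]
opening: 0.0357
```

Request:
play_rows --plan '[{"slide": [0, 0, 0], "roll": 1, "fingers": -1}, {"slide": [0, 0, 0], "roll": 1, "fingers": -1}, {"slide": [0, 0, 0], "roll": 0, "fingers": -1}, {"slide": [0, 0, 0], "roll": 0, "fingers": -1}]'

```text
t: 11.25
tool_pos: [0.5111, 0.1834, 0.2915]
orientation: [-0.773, 1.43, 0.773]
force: [0.6, 0.1, -2.8]
opening: 0.0359
```

```bash
python3 look.py w4 0.275
```

```text
t 11.25 tcp [0.5111 0.1834 0.2915] q [ 0.2501 -0.0427  1.5348 -0.      1.6501 -2.3124] yaw_y 146.81899799049324 open 0.03590313600484442 F [ 0.6068  0.0749 -2.7567] [ 0.0506 -0.0766 -0.0189]
crank_socket 0.64 [322.9 241. ] [0.5105 0.1839 0.275 ]
spindle_seat 0.93 [318.5 170.7] [0.5103 0.1749 0.103 ]
spindle_seat 0.79 [594.9 132.7] [0.2564 0.2948 0.103 ]
spindle_seat 0.4 [324.4 245.7] [0.5508 0.2479 0.103 ]
```

View pics/w4.png

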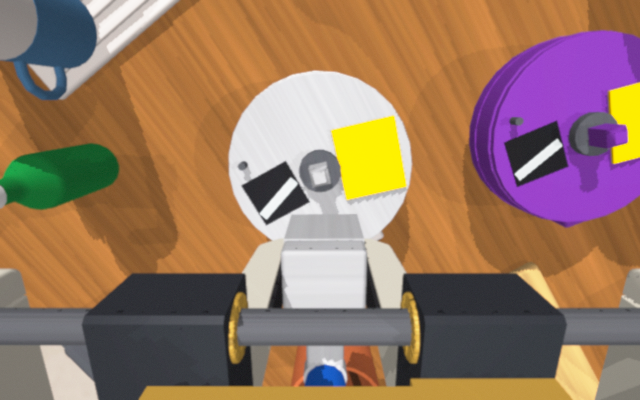

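```bash
cat > meas.py <<'E'
from h import *
import sys
np.set_printoptions(precision=4,suppress=True)
s=robot.read_state()
im=robot.read_camera("wrist")[:,:,::-1].copy()
hsv=cv2.cvtColor(im,cv2.COLOR_BGR2HSV)
m=cv2.inRange(hsv,(20,120,120),(36,255,255)); m[230:]=0
n,l,st,ce=cv2.connectedComponentsWithStats(m)
o=[i for i in range(1,n) if st[i,4]>800 and ce[i,0]<480]
for i in o:
    c=max(cv2.findContours((l==i).astype(np.uint8),0,1)[0],key=cv2.contourArea)
    P=np.array([onz("wrist",p[0],.093,s)[:2] for p in c],np.float32)*1000
    print("shutter",ce[i],cv2.minAreaRect(P))
x0,y0=280,120
v=cv2.resize(im[y0:y0+140,x0:x0+130],None,fx=4,fy=4,interpolation=cv2.INTER_CUBIC); cv2.imwrite(f"pics/{sys.argv[1]}.png",v)
E
python3 meas.py w4c
```

```text
shutter [369.2763 157.2557] ((460.1557312011719, 194.75791931152344), (76.59837341308594, 66.83485412597656), 69.90850067138672)
```

View pics/w4c.png

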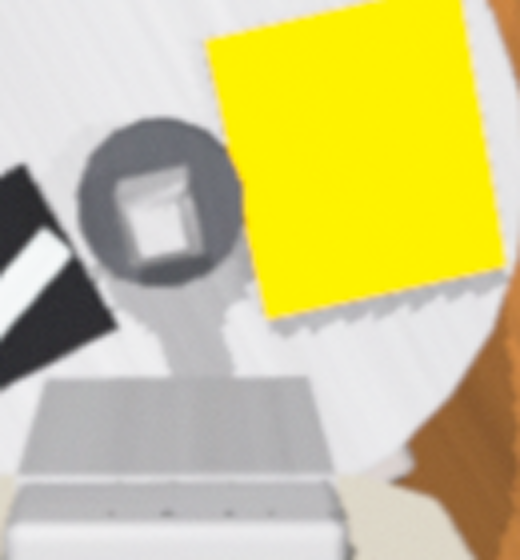

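Run:
```python
from h import *
np.set_printoptions(precision=2,suppress=True)
c=C["wrist"]; M=np.linalg.inv(c['T_tool_cam'])
def pt(P): return cv2.projectPoints(np.array(P,float),cv2.Rodrigues(M[:3,:3])[0],M[:3,3],K(c),c['distortion'])[0][:,0]
for zo in (-.002,0,.002,.004):
  for h in (.014,.016,.018):
    print(zo,h,pt([(h,-.018,zo-.018),(h,.018,zo-.018),(h-.05,-.018,zo-.018),(h-.05,.018,zo-.018)]).ravel())
for z in (.103,):
    s=robot.read_state();print(onz("wrist",(320,170.75),z,s),onz("wrist",(319.6,176),.133,s))
```

```text
-0.002 0.014 [288.09 208.17 354.6  208.11 276.   244.09 365.17 244.01]
-0.002 0.016 [288.45 207.11 354.28 207.05 276.64 242.19 364.61 242.11]
-0.002 0.018 [288.79 206.07 353.98 206.01 277.27 240.34 364.07 240.26]
0 0.014 [288.19 211.7  354.51 211.64 276.19 248.67 365.01 248.59]
0 0.016 [288.55 210.61 354.2  210.55 276.83 246.72 364.46 246.64]
0 0.018 [288.9  209.53 353.9  209.48 277.44 244.82 363.92 244.74]
0.002 0.014 [288.3  215.21 354.43 215.15 276.38 253.22 364.86 253.14]
0.002 0.016 [288.65 214.08 354.12 214.02 277.01 251.22 364.31 251.13]
0.002 0.018 [289.   212.98 353.81 212.92 277.62 249.26 363.77 249.18]
0.004 0.014 [288.4  218.69 354.34 218.63 276.56 257.74 364.71 257.66]
0.004 0.016 [288.75 217.54 354.03 217.48 277.19 255.68 364.16 255.6 ]
0.004 0.018 [289.1  216.4  353.73 216.34 277.79 253.67 363.63 253.59]
[0.51 0.18 0.1 ] [0.51 0.18 0.13]
```

Request:
play_rows --plan '[{"slide": [-0.02, -0.14, -0.78], "roll": 0.82, "fingers": -1}, {"slide": [-0.02, -0.14, -0.78], "roll": 0.82, "fingers": -1}, {"slide": [0, 0, -0.78], "roll": 0, "fingers": -1}, {"slide": [0, 0, 0], "roll": 0, "fingers": -1}, {"slide": [0, 0, 0], "roll": 0, "fingers": -1}]'

```text
t: 12.12
tool_pos: [0.5104, 0.1752, 0.2227]
orientation: [-0.95, 1.353, 0.949]
force: [0.4, -0.6, -1.7]
opening: 0.0359
```

```bash
python3 look.py w5 0.2055; python3 meas.py w5c
```

```text
t 12.125 tcp [0.5104 0.1752 0.2227] q [ 0.2355 -0.0359  1.6523  0.      1.524  -2.5587] yaw_y 160.09651755444511 open 0.03588864451774178 F [ 0.4323 -0.6431 -1.6555] [ 0.0392 -0.07   -0.074 ]
crank_socket 0.9 [322.7 243.2] [0.5106 0.1773 0.2055]
spindle_seat 0.61 [320.6 194.5] [0.512 0.175 0.103]
shutter [386.3648 187.4149] ((459.05889892578125, 193.10641479492188), (72.04239654541016, 66.7672119140625), 70.0774917602539)
```

View pics/w5c.png

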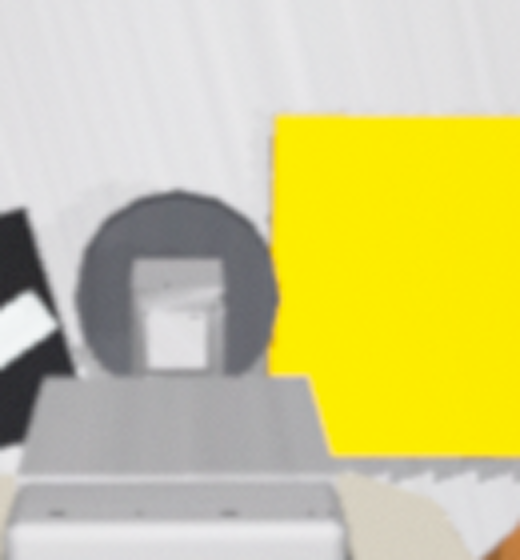

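View pics/w5.png

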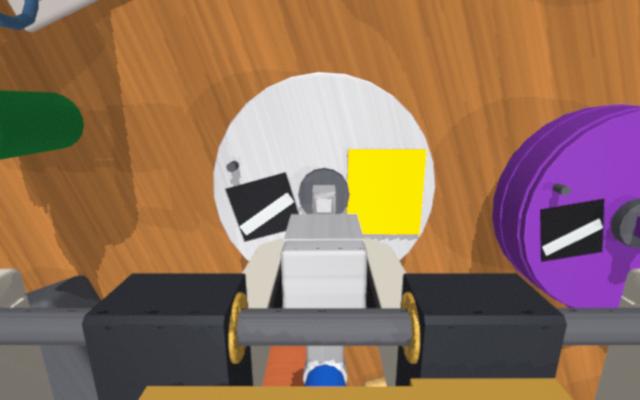

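Run:
```python
from h import *
np.set_printoptions(precision=2,suppress=True)
c=C["wrist"]; M=np.linalg.inv(c['T_tool_cam'])
def pt(P): return cv2.projectPoints(np.array(P,float),cv2.Rodrigues(M[:3,:3])[0],M[:3,3],K(c),c['distortion'])[0][:,0]
H=.2227-.103
for zo in (-.003,-.001,.001,.003):
    print(zo,"shoulder top",pt([(H,0,zo-.022)])[0],"L/R",pt([(H,-.022,zo),(H,.022,zo)]).ravel(),"base front edge",pt([(H,-.009,zo-.009),(H,.009,zo-.009)]).ravel(),"sq at 24 front",pt([(H-.024,-.009,zo-.009),(H-.024,.009,zo-.009)]).ravel(),"top c",pt([(H-.03,0,zo)])[0])
```

```text
-0.003 shoulder top [322.26 164.97] L/R [296.28 190.78 348.34 190.74] base front edge [311.55 180.35 333.03 180.33] sq at 24 front [310.53 186.99 333.84 186.97] top c [322.18 200.29]
-0.001 shoulder top [322.27 167.36] L/R [296.33 193.08 348.3  193.03] base front edge [311.58 182.68 333.02 182.66] sq at 24 front [310.56 189.5  333.82 189.48] top c [322.19 202.81]
0.001 shoulder top [322.27 169.74] L/R [296.38 195.36 348.26 195.31] base front edge [311.6  185.   333.   184.98] sq at 24 front [310.59 192.01 333.81 191.99] top c [322.19 205.32]
0.003 shoulder top [322.28 172.11] L/R [296.44 197.64 348.22 197.59] base front edge [311.63 187.31 332.99 187.3 ] sq at 24 front [310.61 194.51 333.79 194.49] top c [322.2  207.83]
```

Request:
play_rows --plan '[{"slide": [-0.013, -0.033, -0.7], "roll": 0, "fingers": -1}, {"slide": [0, 0, -0.8], "roll": 0, "fingers": -1}, {"slide": [0, 0, -0.7], "roll": 0, "fingers": -1}, {"slide": [0, 0, 0], "roll": 0, "fingers": -1}]' --squeeze 60

```text
t: 12.88
tool_pos: [0.5083, 0.1737, 0.154]
orientation: [-0.949, 1.357, 0.951]
force: [-0.0, -0.2, -2.2]
opening: 0.0356
```

```bash
python3 look.py w6 0.14
python3 - <<'E'
from h import *
o=[]
for n,(x,y) in {"side":(270,190),"scene":(320,180)}.items():
    im=robot.read_camera(n)[y:y+100,x:x+100,::-1]; o.append(cv2.resize(im,(400,400),interpolation=cv2.INTER_CUBIC))
cv2.imwrite("pics/ss6.png",np.hstack(o))
E
```

```text
t 12.875 tcp [0.5083 0.1737 0.154 ] q [ 0.2339  0.0039  1.7394  0.      1.4016 -2.5606] yaw_y 160.1137646836229 open 0.03562593934560975 F [-0.0103 -0.1839 -2.2129] [ 0.0354 -0.0827  0.0097]
crank_socket 0.76 [322.8 240.4] [0.5074 0.1731 0.14  ]
spindle_seat 0.71 [321.4 226.1] [0.5099 0.1773 0.103 ]
```

View pics/ss6.png

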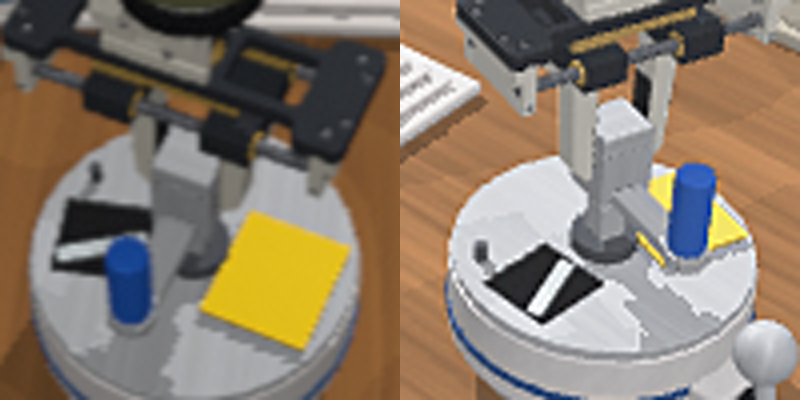

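View pics/w6.png

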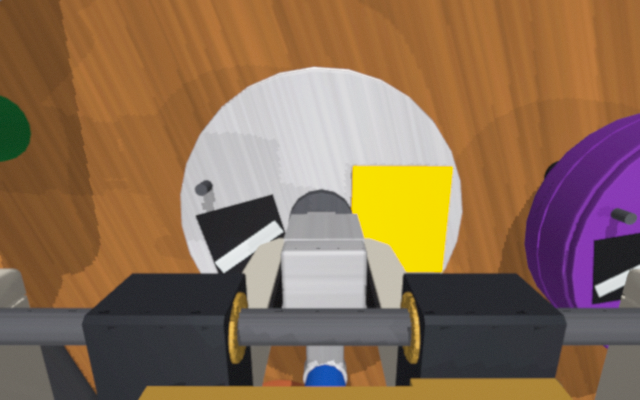

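Run:
```python
from h import *
np.set_printoptions(precision=2,suppress=True)
im=cv2.imread("pics/w6.png"); cv2.imwrite("pics/w6c.png",cv2.resize(im[170:270,260:380],None,fx=5,fy=5,interpolation=cv2.INTER_CUBIC))
s=robot.read_state();print(s['t'],s['tool_pos']*1000)
c=C["wrist"]; M=np.linalg.inv(c['T_tool_cam'])
def pt(P): return cv2.projectPoints(np.array(P,float),cv2.Rodrigues(M[:3,:3])[0],M[:3,3],K(c),c['distortion'])[0][:,0]
H=.154-.103
for zo in (-.003,-.001,.001,.003):
    print(zo,"shoulder top",pt([(H,0,zo-.022)])[0],"L/R",pt([(H,-.022,zo),(H,.022,zo)]).ravel())
```

```text
13.175 [510.4  174.24 157.01]
-0.003 shoulder top [321.88 183.39] L/R [288.43 216.16 355.49 216.1 ]
-0.001 shoulder top [321.89 186.44] L/R [288.51 219.05 355.42 218.99]
0.001 shoulder top [321.9  189.47] L/R [288.6  221.93 355.34 221.87]
0.003 shoulder top [321.91 192.49] L/R [288.68 224.8  355.27 224.73]
```

View pics/w6c.png

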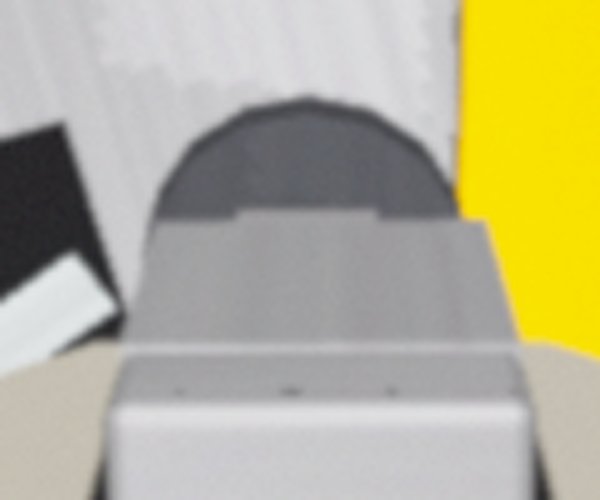

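```bash
python3 look.py w7 0.14
python3 - <<'E'
from h import *
im=cv2.imread("pics/w7.png"); cv2.imwrite("pics/w7c.png",cv2.resize(im[170:270,260:380],None,fx=5,fy=5,interpolation=cv2.INTER_CUBIC))
for i in range(5): 
    s=robot.read_state();print(s['t'],s['tool_pos']*1000,s['force']); robot.read_camera("wrist")
E
```

```text
t 13.175 tcp [0.5104 0.1742 0.157 ] q [ 0.2339  0.0017  1.7361 -0.      1.4017 -2.5607] yaw_y 160.11953486045016 open 0.035806738142020636 F [-0.5857 -1.0016 -2.5075] [ 0.0776 -0.0485  0.0054]
crank_socket 0.85 [325.5 242. ] [0.5088 0.1761 0.14  ]
spindle_seat 0.73 [321.3 220.3] [0.5113 0.175  0.103 ]
13.375 [509.83655468 174.09663623 156.08702688] [-0.12608866  0.09789648 -2.35613023]
13.425 [509.74093396 174.07228656 155.95312897] [ 0.67482462 -0.76601074 -3.26370835]
13.475 [509.67351594 174.04446786 155.79830309] [ 0.11741247 -0.48454147 -2.54132683]
13.525 [509.61829343 174.03102604 155.71884495] [-0.10868604 -0.91020173 -2.71803263]
13.575 [509.60101041 174.02425422 155.66827112] [ 0.03809928 -0.73447079 -2.843338  ]
```

View pics/w7c.png

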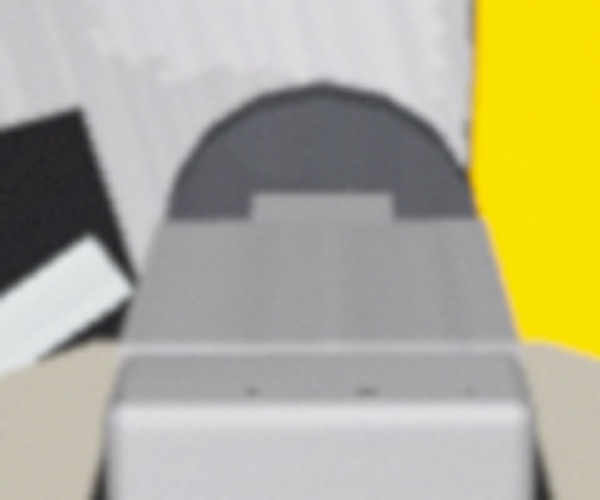

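```bash
cat > ov.py <<'E'
from h import *
import sys
np.set_printoptions(precision=4,suppress=True)
s=robot.read_state(); T=s['tool_pos'];M=Rn.from_rotvec(s['orientation']).as_matrix()
print(s['t'],T*1000)
zo=float(sys.argv[2])/1000; sx,sy,sz=[float(a)/1000 for a in sys.argv[3:6]]
def hub(h=.016):
    P=[(h-k,a*.018,b*.018+zo) for k in(0,.05) for a,b in((1,1),(-1,1),(-1,-1),(1,-1))]
    return (M@np.array(P).T).T+T
ang=np.linspace(0,2*np.pi,25)
sh=np.array([(sx+.022*np.cos(a),sy+.022*np.sin(a),sz) for a in ang])
Rz=Rn.from_euler('z',160,degrees=True).as_matrix()
sp=np.array([Rz@np.array([a*.009,b*.009,h])+[sx,sy,sz] for h in (0,.024) for a,b in((1,1),(-1,1),(-1,-1),(1,-1))])
o=[]
for n,(x,y) in {"side":(285,210),"scene":(335,195)}.items():
    im=robot.read_camera(n)[y:y+60,x:x+60,::-1]; v=cv2.resize(im,(400,400),interpolation=cv2.INTER_CUBIC);w=v.copy()
    k=400/60
    f=lambda p:tuple(int(round(q)) for q in ((p-[x,y]+.5)*k))
    h=proj(n,hub());c=proj(n,sh);q=proj(n,sp)
    for A,col in((h,(0,0,255)),(q,(0,200,0))):
        for i in range(4):
            cv2.line(w,f(A[i]),f(A[(i+1)%4]),col,1);cv2.line(w,f(A[4+i]),f(A[4+(i+1)%4]),col,1);cv2.line(w,f(A[i]),f(A[4+i]),col,1)
    for i in range(24): cv2.line(w,f(c[i]),f(c[i+1]),(255,255,0),1)
    o.append(np.vstack([v[:300],w[:300]]))
cv2.imwrite(f"pics/{sys.argv[1]}.png",np.hstack(o))
E
python3 ov.py ov8 0 509.7 175 103
```

```text
13.625 [509.5742 174.0266 155.6076]
```

View pics/ov8.png

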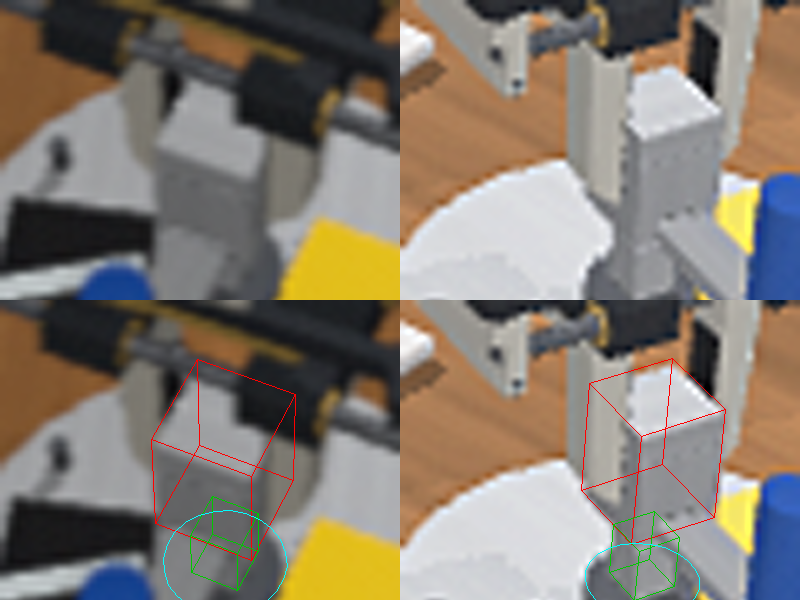

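```bash
sed -i 's/"side":(285,210),"scene":(335,195)/"side":(285,220),"scene":(335,205)/; s/v\[:300\],w\[:300\]/v,w/; s/np.hstack(o))/cv2.resize(np.hstack(o),(600,600)) if 0 else np.hstack([np.hstack([a[400:] for a in o])]))/' ov.py; sed -i 's#(400,400)#(400,400)#' ov.py; python3 ov.py ov9 0 509.7 175 103
```

```text
13.725 [509.5715 174.0386 155.6193]
```

View pics/ov9.png

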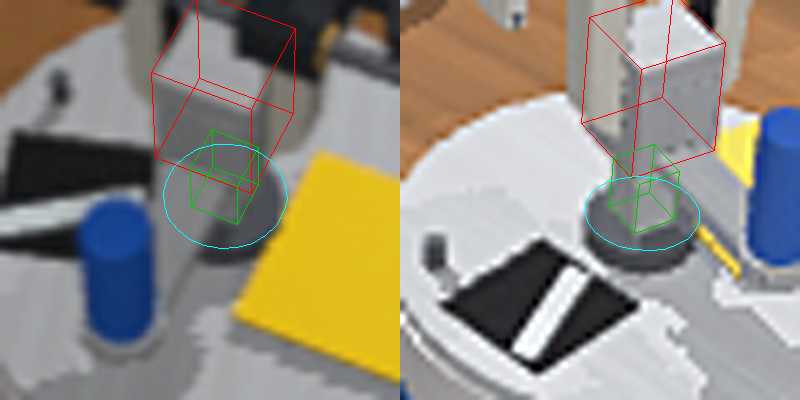

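Request:
play_rows --plan '[{"slide": [0.013, -0.023, -0.1], "roll": 0, "fingers": -1}, {"slide": [0, 0, -0.1], "roll": 0, "fingers": -1}, {"slide": [0, 0, -0.1], "roll": 0, "fingers": -1}, {"slide": [0, 0, -0.1], "roll": 0, "fingers": -1}, {"slide": [0, 0, 0], "roll": 0, "fingers": -1}, {"slide": [0, 0, 0], "roll": 0, "fingers": -1}]'

```text
t: 14.58
tool_pos: [0.5101, 0.1734, 0.1437]
orientation: [-0.95, 1.353, 0.95]
force: [-0.1, 0.2, -3.2]
opening: 0.0357
```

```bash
python3 look.py w10 0.127
```

```text
t 14.575 tcp [0.5101 0.1734 0.1437] q [ 0.2325  0.0128  1.7499  0.      1.3788 -2.5621] yaw_y 160.11794774389372 open 0.035705642090829805 F [-0.0638  0.1712 -3.204 ] [ 0.0754 -0.0441 -0.017 ]
crank_socket 0.65 [324.  244.4] [0.5097 0.1762 0.127 ]
```

Request:
play_rows --plan '[{"slide": [0, 0, -0.1], "roll": 0, "fingers": -1}, {"slide": [0, 0, -0.1], "roll": 0, "fingers": -1}, {"slide": [0, 0, -0.1], "roll": 0, "fingers": -1}, {"slide": [0, 0, 0], "roll": 0, "fingers": -1}, {"slide": [0, 0, 0], "roll": 0, "fingers": -1}]'

```text
t: 15.4
tool_pos: [0.51, 0.1733, 0.1347]
orientation: [-0.95, 1.354, 0.95]
force: [-0.4, -0.6, -2.1]
opening: 0.0356
```

```bash
python3 look.py w11 0.118
```

```text
t 15.4 tcp [0.51   0.1733 0.1347] q [ 0.2324  0.0207  1.759   0.      1.3619 -2.5621] yaw_y 160.11632337007038 open 0.03564132967329096 F [-0.4075 -0.6143 -2.1091] [ 0.0521 -0.1147  0.0317]
crank_socket 0.78 [324.5 240.3] [0.5085 0.1739 0.118 ]
```

View pics/w11.png

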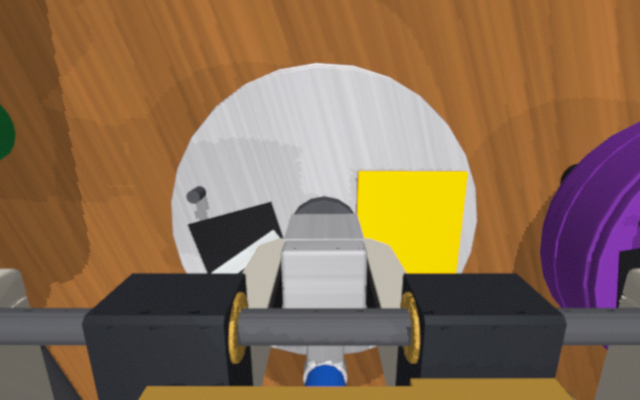

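Request:
play_rows --plan '[{"slide": [0, 0, -0.1], "roll": 0, "fingers": -1}, {"slide": [0, 0, -0.1], "roll": 0, "fingers": -1}, {"slide": [0, 0, -0.1], "roll": 0, "fingers": -1}, {"slide": [0, 0, -0.1], "roll": 0, "fingers": -1}, {"slide": [0, 0, -0.05], "roll": 0, "fingers": -1}, {"slide": [0, 0, 0], "roll": 0, "fingers": -1}, {"slide": [0, 0, 0], "roll": 0, "fingers": -1}]'

```text
t: 16.48
tool_pos: [0.5101, 0.1734, 0.1213]
orientation: [-0.95, 1.353, 0.95]
force: [-0.2, -0.2, -3.6]
opening: 0.0356
```

```bash
python3 look.py w12 0.105
```

```text
t 16.475 tcp [0.5101 0.1734 0.1213] q [ 0.2325  0.033   1.7718 -0.      1.3365 -2.5621] yaw_y 160.11641684213703 open 0.035597508600828845 F [-0.2337 -0.1665 -3.5562] [ 0.1255 -0.1084 -0.0326]
crank_socket 0.57 [324.  243.7] [0.5095 0.1756 0.105 ]
```

View pics/w12.png

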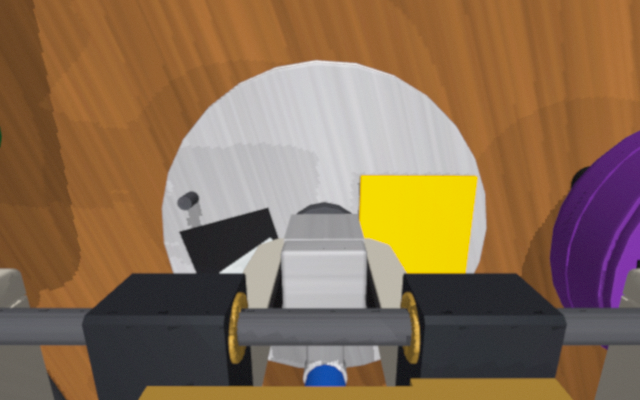

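Down to about 105 mm with only the weight on the wrist; press on to the shoulder in millimetre steps.

Request:
play_rows --plan '[{"slide": [0, 0, -0.04], "roll": 0, "fingers": -1}, {"slide": [0, 0, -0.04], "roll": 0, "fingers": -1}, {"slide": [0, 0, 0], "roll": 0, "fingers": -1}, {"slide": [0, 0, 0], "roll": 0, "fingers": -1}]'

```text
t: 17.18
tool_pos: [0.51, 0.1733, 0.1188]
orientation: [-0.95, 1.354, 0.95]
force: [-0.5, -0.6, 0.1]
opening: 0.0353
```

Request:
play_rows --plan '[{"slide": [0, 0, -0.04], "roll": 0, "fingers": -1}, {"slide": [0, 0, 0], "roll": 0, "fingers": -1}, {"slide": [0, 0, 0], "roll": 0, "fingers": -1}]'

```text
t: 17.55
tool_pos: [0.51, 0.1734, 0.1188]
orientation: [-0.95, 1.353, 0.95]
force: [-5.6, -1.8, 9.9]
opening: 0.0352
```

Request:
play_rows --plan '[{"slide": [0, 0, 0.03], "roll": 0, "fingers": -1}, {"slide": [0, 0, 0], "roll": -0.6, "fingers": -1}, {"slide": [0, 0, 0], "roll": -0.8, "fingers": -1}, {"slide": [0, 0, 0], "roll": -0.8, "fingers": -1}, {"slide": [0, 0, 0], "roll": -0.8, "fingers": -1}, {"slide": [0, 0, 0], "roll": 0, "fingers": -1}]'

```text
t: 18.3
tool_pos: [0.5101, 0.174, 0.1189]
orientation: [-0.629, 1.477, 0.63]
force: [-2.7, 3.3, 5.2]
opening: 0.0359
```

```bash
python3 look.py w13 0.103;python3 meas.py w13c
```

```text
t 18.3 tcp [0.5101 0.174  0.1189] q [ 0.233   0.0354  1.774   0.001   1.3315 -2.1439] yaw_y 136.1725819081717 open 0.03593235852549278 F [-2.7062  3.2788  5.2129] [ 0.6922  0.4866 -0.0051]
crank_socket 0.64 [325.1 241.2] [0.5084 0.1753 0.103 ]
shutter [414.822  193.4493] ((457.4994201660156, 194.34219360351562), (47.78635787963867, 66.95783233642578), 56.04838562011719)
```

View pics/w13.png

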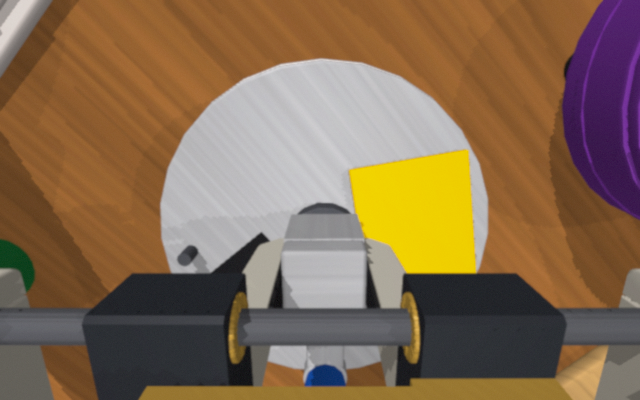

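Request:
play_rows --plan '[{"slide": [0, 0, 0], "roll": -0.8, "fingers": -1}, {"slide": [0, 0, 0], "roll": -0.8, "fingers": -1}, {"slide": [0, 0, 0], "roll": -0.8, "fingers": -1}, {"slide": [0, 0, 0], "roll": -0.8, "fingers": -1}, {"slide": [0, 0, 0], "roll": -0.8, "fingers": -1}, {"slide": [0, 0, 0], "roll": -0.8, "fingers": -1}, {"slide": [0, 0, 0], "roll": 0, "fingers": -1}]'

```text
t: 19.42
tool_pos: [0.5098, 0.1745, 0.1189]
orientation: [-0.105, 1.568, 0.108]
force: [-4.2, 5.6, 5.3]
opening: 0.0354
```

```bash
python3 look.py w14 0.103
```

```text
t 19.425 tcp [0.5098 0.1745 0.1189] q [ 0.2333  0.0354  1.774   0.0019  1.3318 -1.474 ] yaw_y 97.7958859539365 open 0.035357790571412744 F [-4.2219  5.6223  5.2935] [ 1.0536  0.7242 -0.0514]
crank_socket 0.82 [323.7 244.9] [0.5107 0.1757 0.103 ]
```

View pics/w14.png

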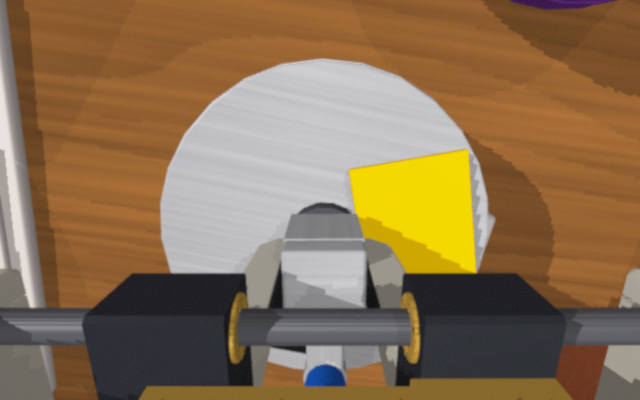

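Request:
play_rows --plan '[{"slide": [-0.01, 0.015, 0], "roll": -0.8, "fingers": -1}, {"slide": [0, 0, 0], "roll": -0.8, "fingers": -1}, {"slide": [0, 0, 0], "roll": -0.8, "fingers": -1}, {"slide": [0, 0, 0], "roll": -0.8, "fingers": -1}, {"slide": [0, 0, 0], "roll": -0.8, "fingers": -1}, {"slide": [0, 0, 0], "roll": -0.8, "fingers": -1}, {"slide": [0, 0, 0], "roll": -0.8, "fingers": -1}, {"slide": [0, 0, 0], "roll": 0, "fingers": -1}]'

```text
t: 20.62
tool_pos: [0.51, 0.1751, 0.1189]
orientation: [0.508, 1.511, -0.504]
force: [-2.7, 7.6, 3.5]
opening: 0.0357
```

Request:
play_rows --plan '[{"slide": [0, 0, 0], "roll": -0.8, "fingers": -1}, {"slide": [0, 0, 0], "roll": -0.8, "fingers": -1}, {"slide": [0, 0, 0], "roll": -0.8, "fingers": -1}, {"slide": [0, 0, 0], "roll": -0.8, "fingers": -1}, {"slide": [0, 0, 0], "roll": -0.8, "fingers": -1}, {"slide": [0, 0, 0], "roll": 0, "fingers": -1}]'

```text
t: 21.38
tool_pos: [0.5103, 0.1754, 0.1189]
orientation: [0.938, 1.361, -0.933]
force: [0.7, 9.1, 2.3]
opening: 0.0359
```

```bash
python3 look.py w15 0.103
```

```text
t 21.375 tcp [0.5103 0.1754 0.1189] q [ 0.2345  0.0354  1.774   0.0024  1.33   -0.1326] yaw_y 20.99873923776151 open 0.0358534343295153 F [0.7485 9.0534 2.3443] [ 1.489   0.0071 -0.0039]
crank_socket 0.85 [324. 242.] [0.5094 0.1766 0.103 ]
```

View pics/w15.png

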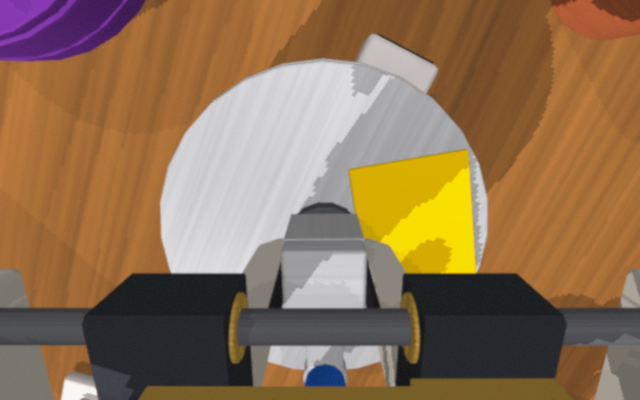

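Request:
play_rows --plan '[{"slide": [0, 0.02, 0], "roll": -0.8, "fingers": -1}, {"slide": [0, 0, 0], "roll": -0.8, "fingers": -1}, {"slide": [0, 0, 0], "roll": -0.8, "fingers": -1}, {"slide": [0, 0, 0], "roll": -0.8, "fingers": -1}, {"slide": [0, 0, 0], "roll": -0.4, "fingers": -1}, {"slide": [0, 0, 0], "roll": 0, "fingers": -1}]'

```text
t: 22.32
tool_pos: [0.5107, 0.1755, 0.1189]
orientation: [1.311, 1.142, -1.306]
force: [1.7, 6.4, 0.7]
opening: 0.0357
```

```bash
python3 look.py w16 0.103; python3 -c "
from h import *
print(robot.read_state()['joint_torque'])"
```

```text
t 22.325 tcp [0.5107 0.1755 0.1189] q [0.2351 0.036  1.7733 0.0015 1.3294 0.3702] yaw_y -7.766460540650614 open 0.03574733072728088 F [1.7293 6.4162 0.7492] [ 1.1819 -0.3135  0.0171]
crank_socket 0.8 [324.2 243.2] [0.5098 0.1759 0.103 ]
[-3.03296261e+00 -4.77702355e+01 -4.47117054e+01 -2.10257046e+00
  1.07101154e+00  2.56852387e-02]
```

View pics/w16.png

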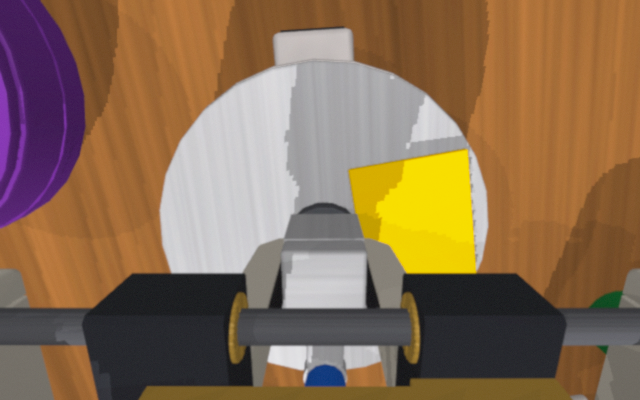

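Request:
play_rows --plan '[{"slide": [0, 0, 0], "roll": -0.3, "fingers": -1}, {"slide": [0, 0, 0], "roll": -0.3, "fingers": -1}, {"slide": [0, 0, 0], "roll": -0.3, "fingers": -1}, {"slide": [0, 0, 0], "roll": -0.3, "fingers": -1}, {"slide": [0, 0, 0], "roll": 0, "fingers": -1}, {"slide": [0, 0, 0], "roll": 0, "fingers": -1}]'

```text
t: 23.28
tool_pos: [0.5109, 0.1755, 0.119]
orientation: [1.431, 1.051, -1.425]
force: [3.2, 5.7, -0.5]
opening: 0.0357
```

```bash
python3 look.py w17 0.103; python3 -c "
from h import *
print(robot.read_state()['joint_torque'])"
```

```text
t 23.275 tcp [0.5109 0.1755 0.119 ] q [0.2351 0.036  1.7732 0.0012 1.3291 0.5363] yaw_y -17.272764264343483 open 0.03573412389252359 F [ 3.1921  5.7446 -0.4531] [ 1.1572 -0.4445  0.7358]
crank_socket 0.78 [322.3 243.4] [0.5088 0.1761 0.103 ]
[ -3.44237275 -47.91929483 -44.57128644  -1.78712491   1.39045145
   0.72617367]
```

View pics/w17.png

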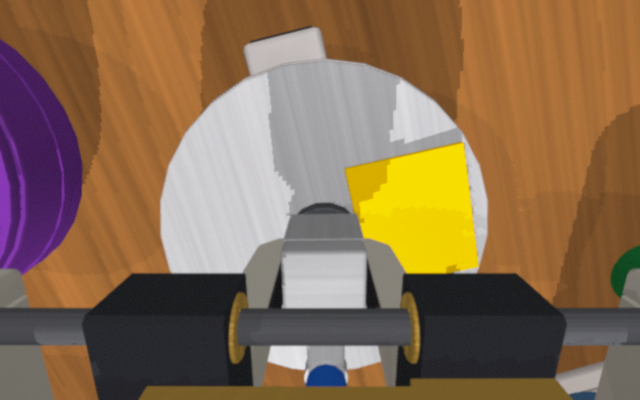

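Request:
play_rows --plan '[{"slide": [0, 0, 0], "roll": -0.15, "fingers": -1}, {"slide": [0, 0, 0], "roll": 0, "fingers": -1}, {"slide": [0, 0, 0], "roll": 0, "fingers": -1}]'

```text
t: 23.85
tool_pos: [0.5109, 0.1755, 0.119]
orientation: [1.445, 1.039, -1.439]
force: [3.0, 5.9, 0.3]
opening: 0.0357
```

```bash
python3 look.py w18 0.103;  python3 meas.py w18c
python3 - <<'E'
from h import *
o=[]
for n,(x,y) in {"side":(270,190),"scene":(320,180)}.items():
    im=robot.read_camera(n)[y:y+100,x:x+100,::-1]; o.append(cv2.resize(im,(400,400),interpolation=cv2.INTER_CUBIC))
cv2.imwrite("pics/ss18.png",np.hstack(o))
E
```

```text
t 23.85 tcp [0.5109 0.1755 0.119 ] q [0.2353 0.036  1.7732 0.001  1.329  0.5568] yaw_y -18.434060799678715 open 0.03573894181674525 F [2.9574 5.8599 0.3155] [ 1.1907 -0.4971  1.2178]
crank_socket 0.83 [324.2 244.4] [0.5097 0.1751 0.103 ]
shutter [412.7458 190.1237] ((563.9243774414062, 182.17660522460938), (54.45060729980469, 66.93579864501953), 85.59526824951172)
```

View pics/ss18.png

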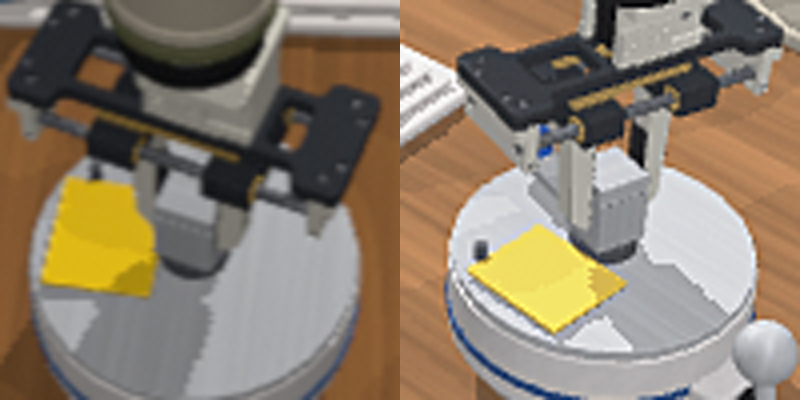

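Request:
play_rows --plan '[{"slide": [0, 0, 0], "roll": 0.65, "fingers": -1}, {"slide": [0, 0, 0], "roll": 0.65, "fingers": -1}, {"slide": [0, 0, 0], "roll": 0, "fingers": -1}, {"slide": [0, 0, 0], "roll": 0, "fingers": -1}]'

```text
t: 24.7
tool_pos: [0.5103, 0.1748, 0.1189]
orientation: [1.317, 1.137, -1.314]
force: [1.8, 4.9, 3.0]
opening: 0.0357
```

```bash
python3 look.py w19 0.103;  python3 meas.py w19c
```

```text
t 24.7 tcp [0.5103 0.1748 0.1189] q [0.2346 0.0358 1.7736 0.0005 1.3306 0.38  ] yaw_y -8.336603143635532 open 0.035728846880497975 F [1.7705 4.8874 3.0472] [ 0.8555 -0.2612  0.1641]
crank_socket 0.73 [322.6 242.7] [0.5086 0.1756 0.103 ]
shutter [417.0792 197.4936] ((564.5784912109375, 189.52609252929688), (39.67127990722656, 66.95023345947266), 85.65437316894531)
```

Request:
play_rows --plan '[{"slide": [0.015, 0.04, 0], "roll": 0, "fingers": -1}, {"slide": [0, 0, 0], "roll": 0, "fingers": -1}, {"slide": [0, 0, 0.1], "roll": 0, "fingers": -1}, {"slide": [0, 0, 0.1], "roll": 0, "fingers": -1}, {"slide": [0, 0, 0.1], "roll": 0, "fingers": -1}, {"slide": [0, 0, 0], "roll": 0, "fingers": -1}]'

```text
t: 25.7
tool_pos: [0.51, 0.1754, 0.1276]
orientation: [1.315, 1.137, -1.316]
force: [1.8, -0.9, -2.2]
opening: 0.0353
```

```bash
python3 look.py w20 0.112;  python3 meas.py w20c
```

```text
t 25.7 tcp [0.51   0.1754 0.1276] q [ 0.2363  0.0293  1.7635 -0.0003  1.3493  0.3812] yaw_y -8.293835662732937 open 0.03529598840828018 F [ 1.8292 -0.9419 -2.2319] [-0.0877 -0.2171 -0.0152]
crank_socket 0.8 [324.3 241.7] [0.5093 0.1767 0.112 ]
shutter [414.119 196.758] ((564.4983520507812, 188.3678741455078), (42.08499526977539, 66.95245361328125), 85.57356262207031)
```

Free, shutter unmoved. Lifting clear.

Request:
play_rows --plan '[{"slide": [0, 0, 0.2], "roll": 0, "fingers": -1}, {"slide": [0, 0, 0.2], "roll": 0, "fingers": -1}, {"slide": [0, 0, 0.2], "roll": 0, "fingers": -1}, {"slide": [0, 0, 0.2], "roll": 0, "fingers": -1}, {"slide": [0, 0, 0.3], "roll": 0, "fingers": -1}, {"slide": [0, 0, 0.8], "roll": 0, "fingers": -1}, {"slide": [0, 0, 0.8], "roll": 0, "fingers": -1}, {"slide": [0, 0, 0.8], "roll": 0, "fingers": -1}, {"slide": [0, 0, 0.8], "roll": 0, "fingers": -1}, {"slide": [0, 0, 0], "roll": 0, "fingers": -1}, {"slide": [0, 0, 0], "roll": 0, "fingers": -1}]'

```text
t: 27.32
tool_pos: [0.5098, 0.1755, 0.2555]
orientation: [1.314, 1.138, -1.316]
force: [-0.1, -0.0, -2.8]
opening: 0.0354
```

```bash
python3 look.py w21 0.24;  python3 meas.py w21c
python3 - <<'E'
from h import *
im=robot.read_camera("side"); cv2.imwrite("pics/side21.png",im[:,:,::-1])
E
```

```text
t 27.325 tcp [0.5098 0.1755 0.2555] q [ 0.2365 -0.0464  1.6031  0.      1.5858  0.381 ] yaw_y -8.283602537584379 open 0.03540315728232015 F [-0.1438 -0.0069 -2.7874] [ 0.0299 -0.0315 -0.003 ]
crank_socket 0.84 [326.6 242.6] [0.5103 0.1762 0.24  ]
spindle_seat 0.66 [323.4 187.2] [0.508  0.1757 0.103 ]
spindle_seat 0.6 [19.1 95.5] [0.255  0.2964 0.103 ]
shutter [381.3543 178.9928] ((562.460205078125, 170.79608154296875), (77.81726837158203, 66.08124542236328), 85.71630096435547)
```

View pics/w21.png

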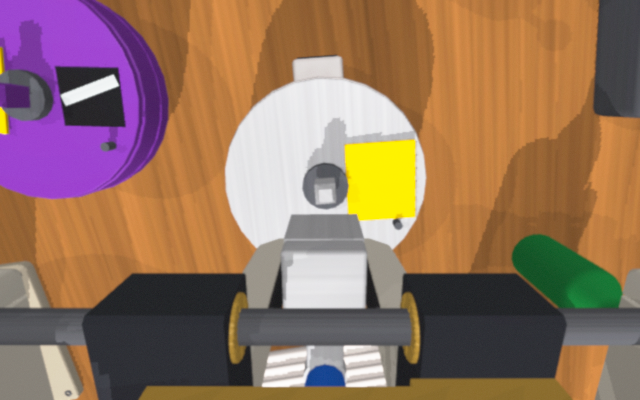

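View pics/side21.png

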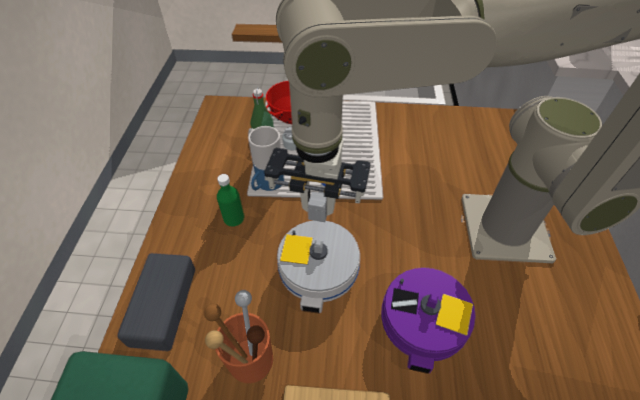

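Request:
play_rows --plan '[{"slide": [-0.156, -0.947, 0], "roll": -0.216, "fingers": -1}, {"slide": [-0.156, -0.947, 0], "roll": -0.216, "fingers": -1}, {"slide": [-0.156, -0.947, 0], "roll": -0.216, "fingers": -1}, {"slide": [-0.156, -0.947, 0], "roll": -0.216, "fingers": -1}, {"slide": [-0.156, -0.947, 0], "roll": -0.216, "fingers": -1}, {"slide": [-0.156, -0.947, 0], "roll": -0.216, "fingers": -1}, {"slide": [-0.156, -0.947, 0], "roll": -0.216, "fingers": -1}, {"slide": [-0.156, -0.947, 0], "roll": -0.216, "fingers": -1}, {"slide": [-0.156, -0.947, 0], "roll": -0.216, "fingers": -1}, {"slide": [-0.156, -0.947, 0], "roll": -0.216, "fingers": -1}, {"slide": [-0.156, -0.947, 0], "roll": -0.216, "fingers": -1}, {"slide": [-0.156, -0.947, 0], "roll": -0.216, "fingers": -1}, {"slide": [0, 0, -0.8], "roll": 0, "fingers": -1}, {"slide": [0, 0, -0.8], "roll": 0, "fingers": -1}, {"slide": [0, 0, -0.8], "roll": 0, "fingers": -1}, {"slide": [0, 0, -0.8], "roll": 0, "fingers": -1}, {"slide": [0, 0, -0.8], "roll": 0, "fingers": -1}, {"slide": [0, 0, -0.8], "roll": 0, "fingers": -1}, {"slide": [0, 0, -0.8], "roll": 0, "fingers": -1}, {"slide": [0, 0, 0], "roll": 0, "fingers": -1}]'

```text
t: 30.12
tool_pos: [0.4521, -0.1644, 0.0862]
orientation: [1.57, 0.93, -1.575]
force: [-0.5, 0.2, -3.0]
opening: 0.0354
```

```bash
sleep 0; python3 look.py w22 0.07
python3 - <<'E'
from h import *
im=robot.read_camera("side"); cv2.imwrite("pics/side22.png",cv2.resize(im[60:220,240:440,::-1],None,fx=3,fy=3))
for i in range(3): robot.read_camera("side")
print(robot.read_state()['tool_pos'])
E
```

```text
t 30.125 tcp [ 0.4521 -0.1644  0.0862] q [-0.4554 -0.0824  1.953   0.      1.2758  0.0511] yaw_y -29.02053083723864 open 0.035424731924039755 F [-0.5142  0.1592 -3.0192] [ 0.0416 -0.1175  0.0204]
crank_socket 0.82 [323.1 241.1] [ 0.4509 -0.1627  0.07  ]
[ 0.45455818 -0.16561674  0.08934431]
```

View pics/side22.png

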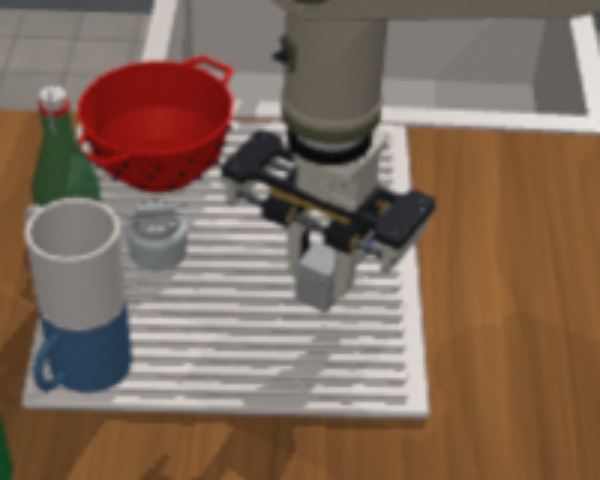

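Request:
play_rows --plan '[{"slide": [0, 0, -0.5], "roll": 0, "fingers": -1}, {"slide": [0, 0, -0.5], "roll": 0, "fingers": -1}, {"slide": [0, 0, -0.4], "roll": 0, "fingers": -1}, {"slide": [0, 0, -0.1], "roll": 0, "fingers": -1}, {"slide": [0, 0, -0.05], "roll": 0, "fingers": -1}, {"slide": [0, 0, 0], "roll": 0, "fingers": -1}, {"slide": [0, 0, 0], "roll": 0, "fingers": -1}, {"slide": [0, 0, 0], "roll": 0, "fingers": -1}]'

```text
t: 31.52
tool_pos: [0.4543, -0.1655, 0.0423]
orientation: [1.572, 0.925, -1.571]
force: [-0.2, 0.5, -2.2]
opening: 0.0355
```

Request:
play_rows --plan '[{"slide": [0, 0, -0.1], "roll": 0, "fingers": -1}, {"slide": [0, 0, -0.08], "roll": 0, "fingers": -1}, {"slide": [0, 0, -0.05], "roll": 0, "fingers": -1}, {"slide": [0, 0, 0], "roll": 0, "fingers": -1}, {"slide": [0, 0, 0], "roll": 0, "fingers": -1}, {"slide": [0, 0, 0], "roll": 0, "fingers": -1}]'

```text
t: 32.28
tool_pos: [0.4541, -0.1654, 0.0351]
orientation: [1.572, 0.925, -1.572]
force: [0.4, -1.0, -2.0]
opening: 0.0356
```

Request:
play_rows --plan '[{"slide": [0, 0, -0.03], "roll": 0, "fingers": -1}, {"slide": [0, 0, 0], "roll": 0, "fingers": -1}, {"slide": [0, 0, -0.02], "roll": 0, "fingers": -1}, {"slide": [0, 0, 0], "roll": 0, "fingers": -1}, {"slide": [0, 0, 0], "roll": 0, "fingers": -1}]'

```text
t: 32.9
tool_pos: [0.454, -0.1653, 0.0338]
orientation: [1.572, 0.925, -1.572]
force: [-2.6, 2.6, 4.0]
opening: 0.0355
```

Request:
play_rows --plan '[{"slide": [0, 0, 0], "roll": 0, "fingers": -0.1}, {"slide": [0, 0, 0], "roll": 0, "fingers": 0.2}, {"slide": [0, 0, 0], "roll": 0, "fingers": 0.6}, {"slide": [0, 0, 0], "roll": 0, "fingers": 0.9}, {"slide": [0, 0, 0], "roll": 0, "fingers": 0.9}, {"slide": [0, 0, 0], "roll": 0, "fingers": 0.9}, {"slide": [0, 0, 0.4], "roll": 0, "fingers": 0.9}, {"slide": [0, 0, 0.9], "roll": 0, "fingers": 0.9}, {"slide": [0, 0, 0.9], "roll": 0, "fingers": 0.9}, {"slide": [0, 0, 0.9], "roll": 0, "fingers": 0.9}, {"slide": [0, 0, 0.9], "roll": 0, "fingers": 0.9}, {"slide": [0, 0, 0.9], "roll": 0, "fingers": 0.9}, {"slide": [0, 0, 0.9], "roll": 0, "fingers": 0.9}, {"slide": [0, 0, 0.9], "roll": 0, "fingers": 0.9}, {"slide": [0, 0, 0], "roll": 0, "fingers": 0.9}, {"slide": [0, 0, 0], "roll": 0, "fingers": 0.9}]'

```text
t: 34.9
tool_pos: [0.4537, -0.1652, 0.2341]
orientation: [1.572, 0.926, -1.572]
force: [-0.2, 0.5, -0.2]
opening: 0.0879
```

```bash
python3 look.py w23 0.018
python3 - <<'E'
from h import *
np.set_printoptions(precision=3,suppress=True)
im=robot.read_camera("side"); cv2.imwrite("pics/side23.png",im[:,:,::-1])
im=robot.read_camera("scene"); cv2.imwrite("pics/scene23.png",im[:,:,::-1])
# drainer corners from the side camera at z~.018 (first picture: approx pixels)
for p in [(381,197),(249,194),(374,101)]: print(onz("side",p,.012))
E
```

```text
t 34.9 tcp [ 0.4537 -0.1652  0.2341] q [-0.4554 -0.1971  1.7804 -0.      1.5587  0.0511] yaw_y -29.01986449981297 open 0.08791730433987245 F [-0.2208  0.495  -0.1927] [-0.0536 -0.0078 -0.0114]
crank_socket 0.57 [324.3 171. ] [ 0.4541 -0.1622  0.018 ]
crank_knob 0.59 [321.6 268.6] [ 0.4097 -0.2366  0.083 ]
[ 0.346 -0.075  0.012]
[ 0.732 -0.058  0.012]
[ 0.362 -0.532  0.012]
```

View pics/w23.png

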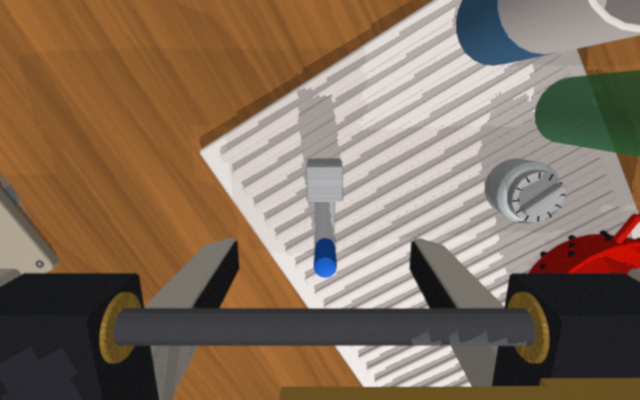

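View pics/side23.png

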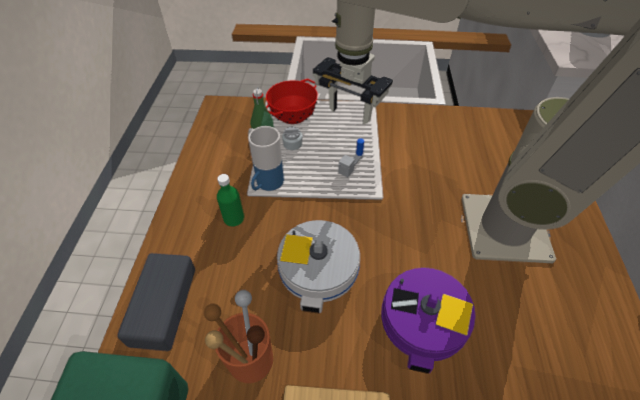

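View pics/scene23.png

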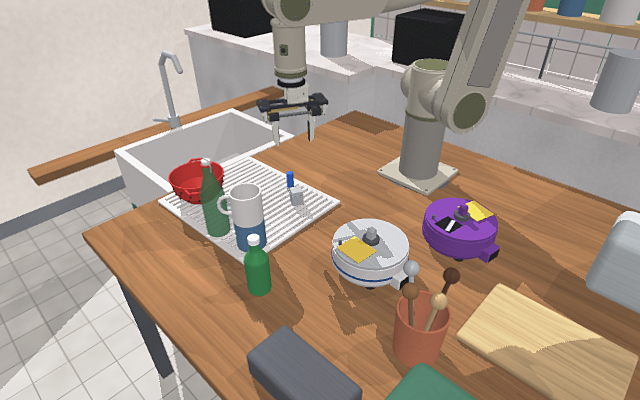

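```bash
python3 -c "
from plant import robot
print(robot.close_job())"
```

```text
the job is handed in; nothing more can be done
None
```

The slicer should be safe now: the shutter is closed against its stop and the crank is back on the drainer. I handed the job in at about 35 s of the 72 s; the hand-in reports no verdict.

**What I did**
- **Pick-up:** I took the crank by its hub, about 55 N grip.
- **Fitting:** I lowered it onto the white slicer's spindle. It slid down freely and pressed on the shoulder at about 10 N, with its underside at about 103 mm.
- **Turning:** I turned the shutter clockwise until the torque rose to about 1.2 N m at the stop. I then backed off within the play, lifted the crank off, and set it down on the ribs with about 4 N upward force on the wrist.

**Last checks**
- **Shutter:** It went from a yaw of about 160° to −4.4° and stayed there after the crank came off. It rests at the peg and covers the mouth.
- **Crank:** In the pictures it lies flat with the knob up. Its hub is at about (0.454, −0.165) m, which is roughly −0.09 m in x and +0.135 m in y from the drainer's centre.
- **Robot and surroundings:** The gripper is open and well clear at about 0.23 m height. By eye, no bystander moved, and the purple look-alike was not touched.

**Disagreements**
- **Sideways position:** Far and near wrist views differed by 1–2.5 mm on where the hub sat relative to the spindle. The chamfer and play absorbed it, though the force reading showed up to about 9 N sideways during the turn.
- **Spindle location:** The first two-camera estimate of the spindle was about 7 mm off from the wrist camera's, so I used the wrist camera's.
- **Not measured:** I had no direct reading of the spindle angle, and judged it from the shutter's direction and the torque at the stop.

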